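# Draw a column out of the closed heater and chock it in its cradle

## Robot

A 6-joint arm with a two-finger parallel gripper is mounted at the origin on a cart in front of the work surface, level with it; the furniture and walls round the work are solid. World frame = base frame: x ahead of the robot, y to its left, z up, the work surface at z = 0. Lengths are in mm, angles in rad, forces in N, time in s.
With the tool pointing down it reaches from about 275 to 1000 mm from the base axis. Payload 8.4 kg.
Tool frame: the origin (TCP) lies at the very end of the fingers, on their centre line; the grasp point (between the pads) lies 19 mm behind it; x points along the fingers, y is the direction in which the jaws open and shut, and the axes are right-handed (so a half turn about x gives the same grasp; the last joint's range is limited). The gripper opens to 85 mm and grips with 20 to 120 N. Pads are 22 mm wide; open, the fingers measure 114 mm over their backs; the gripper's body (76 mm by 85 mm) begins 54 mm behind the grasp point. The pads swing forward as they close: fully open they stand 13 mm farther back than shut.
Start: joints at [1.19, 0.353, 1.633, -0, 1.155, -0.002], TCP at [231.127, 580.696, 231.281] pointing down, gripper open.
Joint ranges: [-2.63, 2.63], [-0.92, 2.1], [0.06, 2.66], [-1.3, 4.44], [0, 2.69], [-3.02, 3.02]. Speed limits (rad/s): [2.22, 2.22, 2.79, 3.14, 3.14, 3.14].

## Interface

Orientations are given as [roll, pitch, yaw] about the fixed x, y, z axes, in that order (R = Rz(yaw) Ry(pitch) Rx(roll)).
In Python, from rig import r, grab_frame, camera_params, sign_off gives the robot as it stands.
- The arm moves only by the tool drive_tool, never from a script. Its argument "rows" is one flat list of numbers, 7 for each row, row after row: the shift along the tool's x, y, z in mm, then the turn, a rotation vector about the tool's x, y, z in degrees, then the opening in per cent of the stroke, from 0 (shut) to 100 (fully open). In form: [x, y, z, rx, ry, rz, fingers, x, y, z, rx, ry, rz, fingers, ...]. A call has 1 to 10 rows; each row is the pose to reach, as a shift and turn from the pose measured when the call began, along the tool's axes at that moment; what a row does not reach only later rows make up. A row lasts 1/8 s, in which the tool goes at most 62.5 mm and 10.7 degrees, less where a joint would pass 70% of its speed; a pose out of reach is approached as far as the arm can. A call with a gripper value outside its range is refused whole. The fingers move at their own pace and stop on an object; "newtons" is the grip in N (left out, the last holds). Time passes only in rows, so rows that repeat a pose let the fingers close. It gives the time, the measured TCP pose, the force and the opening at its end, in the units of the state.
- r.sense(): the state, without advancing time (a new reading comes with each control period).
- grab_frame(name): name is "side" or "top" or "wrist"; returns the picture (480x640x3 uint8, red, green, blue); there is no depth.
- camera_params(name): a dict with "vertical_fov" (degrees; the focal length in pixels is half the picture's height over the tangent of half this angle, whatever the lens; pixels are square), "cx", "cy" (the principal point, pixels), "pose" (4x4, takes a point from camera to world coordinates); the wrist camera has in their place "tool_from_camera" (4x4, takes a point from camera to tool coordinates, whose origin is the TCP and whose axes are the tool frame's). Camera axes: x right, y down, z forward; pixel columns grow to the right and rows downward; lengths in mm; the calibration is good to about 2 mm. The wrist camera is an equidistant fisheye: a pixel r from the principal point sees the ray r / f radians off the axis. A picture is of the moment at which its call begins: read the wrist's pose just before it. camera_params takes no time and is no camera call.
- sign_off(): hands the job in, once; it reports no verdict.
The state is a dict: "clock": time; "qpos": joint angles; "qvel": joint speeds; "joint_efforts": joint torques, N m; "eef_pos": TCP position; "tcp_rot": TCP orientation; "contact_force": force on the tool from outside, world axes, zero at the start; "wrist_torque": the same for the moment, N m; "opening": opening from 0.0 (shut) to 1.0 (fully open).
Only numpy, scipy, OpenCV 4.12 (cv2) and the standard library are available. Lean on these libraries where they do the work, as an engineer would, in place of code of your own. Each camera call takes 0.05 s, during which the arm holds its last target.

## Task

The column heater's cover is screwed down, so draw the thick column out sideways through its port, leaving the two slim columns in theirs. Lay it gently in the low cradle, centred lengthwise across both V-blocks, let go of it, and then stand the chock on the cradle's base plate between the two V-blocks, nose square up against the column so that it cannot roll. Do not disturb anything else on the bench.

Things in the scene. Friction and masses are not known exactly. Their poses are not given: they have to be found in the camera images.
- heater: Column heater: low closed white box fixed to the bench, 176 (x) x 140 (y) x 54 mm high, cover fixed. Origin: centre of underside, z up. Its -y face, turned to the robot's right, has ports at x = -58, 0, +58 mm, 30 mm wide, z = 12 to 40 mm, each the only opening of a straight bay 134 mm long with a shallow V floor (12 degrees, lowest at mid-port). Columns come out along the heater's -y only.
- column_thick: Loose steel cylinder, 24 mm diameter, 160 mm long plus a 14 mm diameter, 8 mm long nut on each end; 0.09 to 0.18 kg. Origin: mid-length on its axis; y runs along it, -y towards the end outside the port. Starts in any of the three ports, axis 24 mm above the bench, 46 to 54 mm standing out; clear of the heater once its middle is 158 mm from the heater's origin along the heater's -y.
- column_slim_1: A slim steel column, 16 mm in diameter, 160 mm long, with 9.6 mm diameter, 8 mm long end nuts; origin at mid-length on its axis, y along it. It lies in another port, standing out just as far, axis 20 mm above the bench. It stays there (it may shift by no more than 15 mm).
- column_slim_2: The second slim steel column, like the first, in the remaining port. It stays there (it may shift by no more than 15 mm).
- cradle: Fixed aluminium plate, x -82 to +38, y +-46 mm, 6 mm thick, with two white V-blocks 12 mm thick at y = +-32 mm: steep 50 degree flank at +x (to z = 40 mm), gentle 10 degree flank at -x (ends at x = -25, z = 24 mm). Origin: underside, below the seated column's axis; z up. Seated, the column lies along y, axis at x = 0, z = 32 mm. The chock stands on the plate at -x, 52 mm between the blocks.
- chock: Loose grey plastic chock, 0.13 to 0.22 kg: foot block x -22 to +22, 24 wide (y), 30 mm high, with a vertical flat nose at x = +22 mm; on it a fin to hold it by, x -22 to +6, 24 wide (y), up to z = 58 mm. Origin: centre of its underside; +x points out of the nose, z up. It starts standing on the bench.
- chock_nose (a point): Centre of the chock's flat nose face, 22 mm ahead of the chock's origin and 26 mm above its underside. In its final place it is 12 mm from the column's axis on the cradle's -x side, the nose facing the cradle's +x.
- oil_dropper: Bystander: amber dropper bottle, 34 mm across, 102 mm tall; origin at the centre of its underside.
- sample_cup_2: Bystander: white cup with a lid, 58 mm across, 70 mm tall; origin at the centre of its underside.
- dropper_bottle: Bystander: slim white squeeze bottle with a pointed cap, 36 mm across, 98 mm tall; origin at the centre of its underside.
- timer: Bystander: flat white timer, 66 x 66 x 18 mm; origin at the centre of its underside.
- petri_1: Bystander: shallow round dish, 93 mm across, 17 mm tall; origin at the centre of its underside.
- marker: Bystander: a marker pen lying on the bench, 135 mm long, 17 mm thick; origin at the centre of its underside.
Not all that is in view belongs to the job. What is shaped like the chock but blue or purple is not meant.

How it is judged:
By the outcome, as a careful person would: the job done as asked, in the order asked, and still so for the second after the job is handed in, with the robot touching nothing.
It also fails if it takes over 58 s, if anything falls off the work surface, if the arm or the gripper's body presses on something with over 40 N, if the wrist force passes 120 N, or if a joint passes its speed limit or range.

## Working session

There is one attempt and no reset: what is moved stays moved. The work goes in short steps, Python scripts to look and compute and a tool call to move; the robot and the scene stay as the last step left them, time stands still between calls to the robot, and variables do not carry over. Pictures are saved under pics/ and viewed, and the job is handed in when it is done.

Besides the shell and the picture viewer there is one more tool, called after ">>>" as a command line: name --argument value ..., lists and objects as JSON in quotes. drive_tool: Moves the arm, as the interface text tells. Its arguments: {"type":"object","properties":{"rows":{"type":"array","items":{"type":"number"}},"newtons":{"type":"number"}},"required":["rows"]}

```bash
ls; mkdir -p pics; python3 - <<'E'
from rig import r, grab_frame, camera_params
import cv2
print(r.sense())
for n in ["side","top","wrist"]:
    print(n,camera_params(n))
    cv2.imwrite(f"pics/{n}0.png",grab_frame(n)[:,:,::-1])
E
```

```text
pics
{'clock': 0.0, 'qpos': array([ 1.18957357e+00,  3.53699853e-01,  1.63411187e+00,  1.70966847e-05,
        1.15518768e+00, -2.38790540e-03]), 'qvel': array([9.21226679e-04, 8.77298453e-05, 6.84034107e-04, 8.37261158e-04,
       6.58867182e-04, 8.72854148e-04]), 'joint_efforts': array([-1.80356169e-04, -6.05243325e+01, -3.42060399e+01, -1.19553852e-04,
        9.41825216e-03, -7.19348463e-05]), 'eef_pos': array([230.96498877, 580.2610977 , 230.53890719]), 'tcp_rot': array([-1.58429559,  1.56938949, -1.96313736]), 'contact_force': array([ 0.07482233, -0.13963605, -0.42246801]), 'wrist_torque': array([-0.02768948, -0.02540337,  0.02540037]), 'opening': 1.0002358173593853}
side {'vertical_fov': 51.730570357679674, 'cx': 313.3435739540181, 'cy': 238.11454220002952, 'pose': array([[-9.89048589e-01, -1.04325896e-01,  1.04398254e-01,
         4.56374880e+02],
       [-1.47585499e-01,  7.04786358e-01, -6.93898199e-01,
         6.64770922e+02],
       [-1.18691380e-03, -7.01706703e-01, -7.12464942e-01,
         8.40211803e+02],
       [ 0.00000000e+00,  0.00000000e+00,  0.00000000e+00,
   
[... 222 characters left out ...]
99547947e-01, -2.72322467e-02,  1.27399728e-02,
        -1.06268679e+02],
       [-9.01338689e-03, -1.32829584e-01, -9.91097907e-01,
         1.22197716e+03],
       [ 0.00000000e+00,  0.00000000e+00,  0.00000000e+00,
         1.00000000e+00]])}
wrist {'vertical_fov': 65.70646984690485, 'cx': 313.4162769276912, 'cy': 238.19619044254287, 'tool_from_camera': array([[ 1.68044051e-04, -3.19315994e-01,  9.47648283e-01,
        -1.42440028e+02],
       [ 9.99999914e-01,  4.13840836e-04, -3.78811837e-05,
        -4.71921432e-01],
       [-3.80079490e-04,  9.47648207e-01,  3.19316036e-01,
        -8.17512551e+01],
       [ 0.00000000e+00,  0.00000000e+00,  0.00000000e+00,
         1.00000000e+00]])}
```

View pics/side0.png

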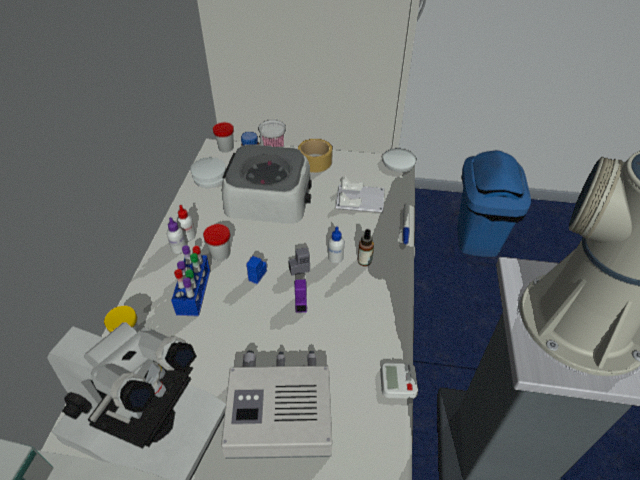

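View pics/top0.png

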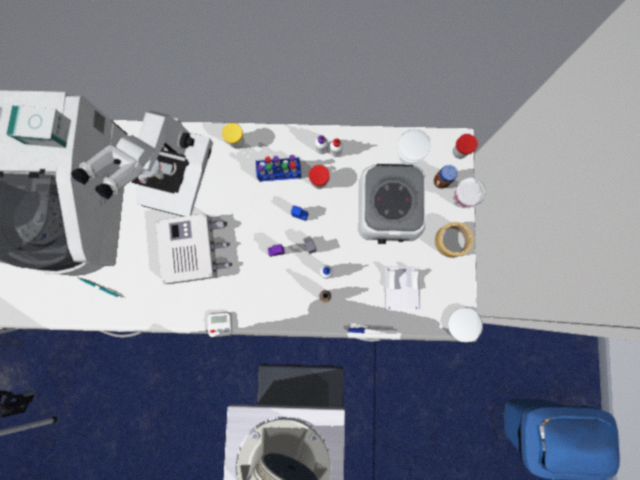

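View pics/wrist0.png

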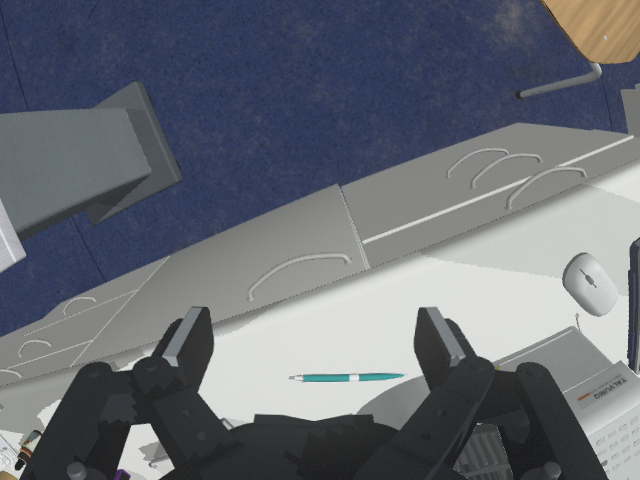

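The top view shows the heater around (186,248) with columns on its right side, the grey chock near (308,245), purple and blue decoys at (276,250) and (300,212), and the cradle near (402,285). I'll zoom in next.

```bash
python3 - <<'E'
import cv2
t=cv2.imread("pics/top0.png"); s=cv2.imread("pics/side0.png")
cv2.imwrite("pics/t1.png",cv2.resize(t[195:345,150:350],None,fx=4,fy=4,interpolation=cv2.INTER_CUBIC))
cv2.imwrite("pics/t2.png",cv2.resize(t[230:330,290:440],None,fx=5,fy=5,interpolation=cv2.INTER_CUBIC))
cv2.imwrite("pics/s1.png",cv2.resize(s[330:470,210:350],None,fx=4,fy=4,interpolation=cv2.INTER_CUBIC))
cv2.imwrite("pics/s2.png",cv2.resize(s[160:320,240:400],None,fx=3.7,fy=3.7,interpolation=cv2.INTER_CUBIC))
E
```

```text
(no output)
```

View pics/t1.png

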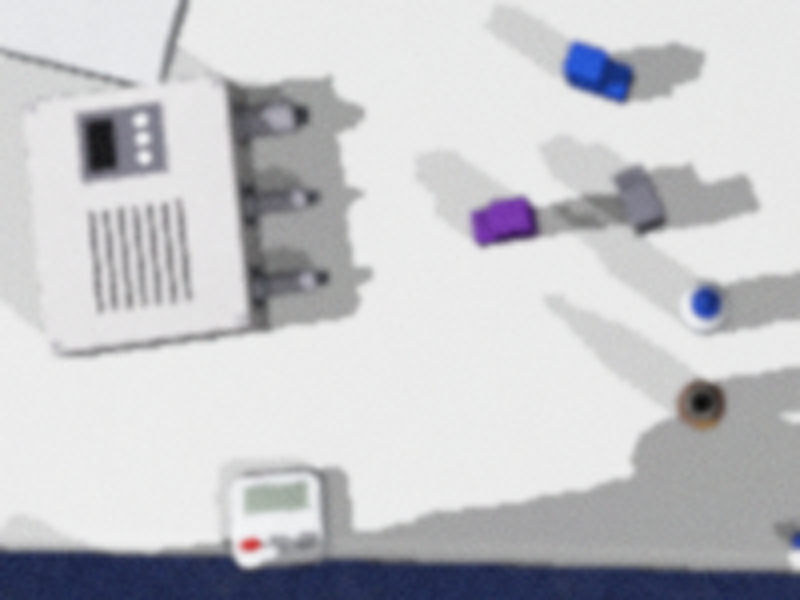

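View pics/t2.png

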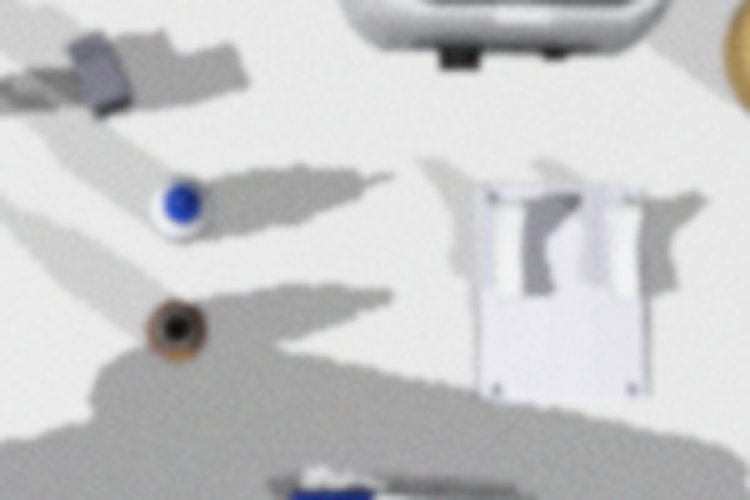

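View pics/s1.png

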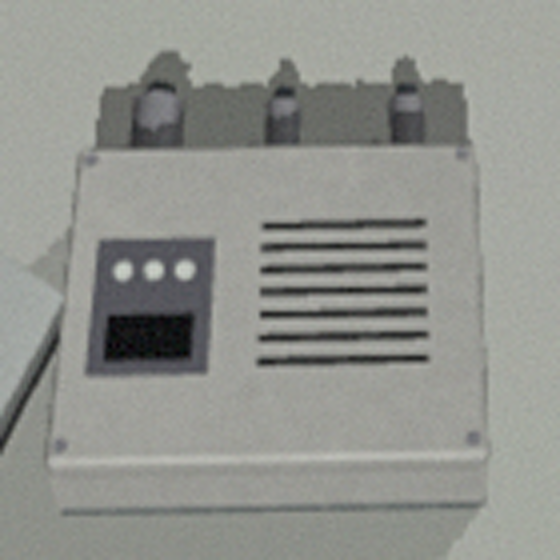

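View pics/s2.png

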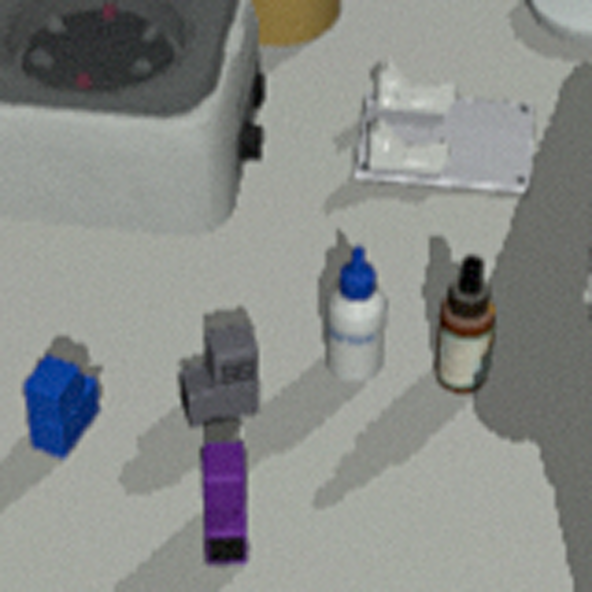

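```bash
cat > h.py <<'E'
import numpy as np, cv2
from scipy.spatial.transform import Rotation as Ro
from rig import r, grab_frame, camera_params
def toolpose(s):
    T=np.eye(4); T[:3,:3]=Ro.from_euler('xyz',s['tcp_rot']).as_matrix(); T[:3,3]=s['eef_pos']; return T
def ray(name,uv,T=None):
    p=camera_params(name); f=240/np.tan(np.radians(p['vertical_fov']/2))
    d=np.array([uv[0]-p['cx'],uv[1]-p['cy']],float)
    if name=='wrist':
        rr=np.hypot(*d)+1e-9; a=rr/f; v=np.r_[np.sin(a)*d/rr,np.cos(a)]
        M=T@p['tool_from_camera']
    else: v=np.r_[d/f,1]; M=p['pose']
    return M[:3,3],M[:3,:3]@v
def onz(name,uv,z,T=None):
    o,v=ray(name,uv,T); return o+v*(z-o[2])/v[2]
def tri(rays):
    A=np.zeros((3,3));b=np.zeros(3)
    for o,v in rays:
        v=v/np.linalg.norm(v);P=np.eye(3)-np.outer(v,v);A+=P;b+=P@o
    return np.linalg.solve(A,b)
def proj(name,X,T=None):
    p=camera_params(name); f=240/np.tan(np.radians(p['vertical_fov']/2))
    M=T@p['tool_from_camera'] if name=='wrist' else p['pose']
    c=np.linalg.inv(M)@np.r_[X,1]; c=c[:3]
    if name=='wrist':
        q=np.hypot(c[0],c[1]); a=np.arctan2(q,c[2]); return np.array([p['cx'],p['cy']])+f*a*c[:2]/q
    return np.array([p['cx'],p['cy']])+f*c[:2]/c[2]
def snap(fn):
    s=r.sense();T=toolpose(s);im=grab_frame('wrist');cv2.imwrite(f'pics/{fn}.png',im[:,:,::-1]);np.save(f'pics/{fn}.npy',T)
    return T,im
def delta(T,pos,R):
    """shift in tool axes and rotvec deg to target"""
    return T[:3,:3].T@(np.array(pos)-T[:3,3]), np.degrees(Ro.from_matrix(T[:3,:3].T@R).as_rotvec())
E
python3 - <<'E'
from h import *
np.set_printoptions(precision=1,suppress=True)
q=lambda x,y,n:(150+x/4,195+y/4)
for n,uv,z in [('heater far-left',(25,110),54),('top far -y',(222,80),54),('near -y',(250,325),54),('near +y',(60,350),54),
 ('thick tip',(306,115),24),('slim1tip',(317,197),20),('slim2 tip',(326,278),20),('chock fin a',(617,180),58),('fin b',(640,168),58),('fin c',(662,222),58),('fin d',(640,232),58)]:
    print(n,onz('top',q(*uv,0),z))
for n,uv in [('cr',(482,187)),('cr',(643,183)),('cr',(648,395)),('cr',(480,398))]:
    print(n,onz('top',(290+uv[0]/5,230+uv[1]/5),6))
print(onz('side',(210+160/4,330+90/4),24))
T=toolpose(r.sense());print(T)
E
```

```text
heater far-left [639.  371.6  54. ]
top far -y [663.6 237.3  54. ]
near -y [495.8 207.3  54. ]
near +y [475.3 334.7  54. ]
thick tip [646.1 185.2  24. ]
slim1tip [588.7 175.   20. ]
slim2 tip [531.9 165.4  20. ]
chock fin a [600.9 -37.4  58. ]
fin b [609.6 -52.7  58. ]
fin c [573.  -68.8  58. ]
fin d [565.8 -54.2  58. ]
cr [ 537.1 -267.9    6. ]
cr [ 541.9 -358.1    6. ]
cr [ 424.  -360.9    6. ]
cr [ 419.7 -267.9    6. ]
[649.4 186.7  24. ]
[[ -0.    0.4   0.9 231. ]
 [ -0.    0.9  -0.4 580.4]
 [ -1.   -0.   -0.  230.7]
 [  0.    0.    0.    1. ]]
```

```bash
cat >> h.py <<'E'
def Rdown(yaw): # tool y heading yaw deg, x down
    c,s=np.cos(np.radians(yaw)),np.sin(np.radians(yaw))
    y=np.array([c,s,0]);x=np.array([0,0,-1.]);return np.c_[x,y,np.cross(x,y)]
np.set_printoptions(precision=2,suppress=True)
def go(pos,yaw): 
    T=toolpose(r.sense()); d=delta(T,pos,Rdown(yaw)); print(r.sense()['clock'],'move',d[0],d[1])
E
python3 -c "
from h import *
go((645,165,210),9.7)"
```

```text
0.15 move [  20.98 -232.81  538.27] [58.6   0.03  0.06]
```

>>> drive_tool --rows '[21, -233, 538, 58.6, 0, 0, 100, 21, -233, 538, 58.6, 0, 0, 100, 21, -233, 538, 58.6, 0, 0, 100, 21, -233, 538, 58.6, 0, 0, 100, 21, -233, 538, 58.6, 0, 0, 100, 21, -233, 538, 58.6, 0, 0, 100, 21, -233, 538, 58.6, 0, 0, 100, 21, -233, 538, 58.6, 0, 0, 60, 21, -233, 538, 58.6, 0, 0, 50, 21, -233, 538, 58.6, 0, 0, 50]'

```text
clock: 1.4
eef_pos: [646.4, 162.1, 209.4]
tcp_rot: [-0.528, 1.569, -1.933]
contact_force: [-0.1, 0.3, -0.4]
opening: 0.501
```

```bash
python3 -c "
from h import *
print(r.sense())
T,im=snap('w1'); print(T)"
```

```text
{'clock': 1.4, 'qpos': array([ 0.24,  0.44,  1.56, -0.  ,  1.15,  0.08]), 'qvel': array([-0.22,  0.14, -0.2 ,  0.02,  0.07, -0.23]), 'joint_efforts': array([ -0.26, -66.99, -33.9 ,  -0.35,  -0.22,   0.03]), 'eef_pos': array([646.44, 162.1 , 209.36]), 'tcp_rot': array([-0.53,  1.57, -1.93]), 'contact_force': array([-0.08,  0.32, -0.35]), 'wrist_torque': array([0.07, 0.  , 0.  ]), 'opening': 0.5006662901416705}
[[ -0.     0.99   0.17 646.44]
 [ -0.     0.17  -0.99 162.1 ]
 [ -1.    -0.     0.   209.36]
 [  0.     0.     0.     1.  ]]
```

View pics/w1.png

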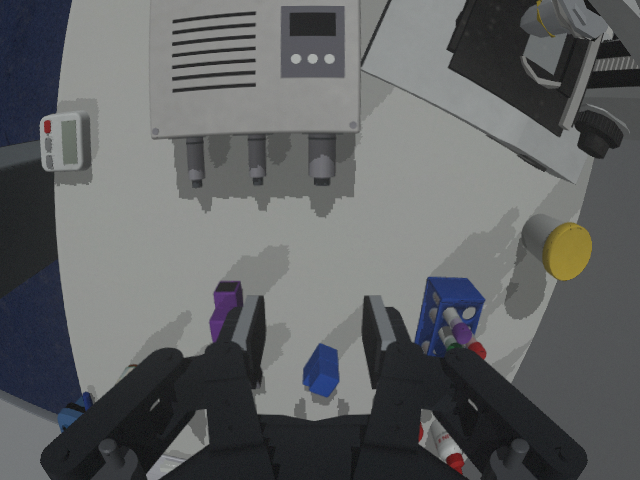

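```bash
python3 - <<'E'
import cv2
t=cv2.imread("pics/w1.png")
cv2.imwrite("pics/w1a.png",cv2.resize(t[110:210,170:370],None,fx=4,fy=4,interpolation=cv2.INTER_CUBIC))
g=cv2.cvtColor(t,cv2.COLOR_BGR2GRAY)
for v in (150,158,165,172,180): print(v,g[v,295:350])
print(g[125:200,321]); print(g[125:200,257])
E
```

```text
150 [101 102 102 102 101 101 100 101 100  98  99 101 102  82  68  74  71  74
  75  73  76  75  75  77  78  78  75  75  76  74  73  72  69  67  67  63
  61  59  58  56  62  84  84  83  83  84  84  83  85  82  85  83  83  84
  83]
158 [100 101 101 101 102 100 102 100 102 100 101 101 102  82  68  72  70  74
  74  84  84  85 104 109 112 112 110 111 109 106 106 103  98  96  81  66
  61  59  58  59  62  82  84  85  84  84  84  84  86  85  82  83  98 101
 102]
165 [100 100 103 101 102 102 100 101 101 101 102 102 100  81  82  92  96 101
 105 104 107 109 109 109 111 111 113 111 109 109 105 100  97  95  92  85
  80  78  74  62  76  98 102 102 102 102 102 100 101 102 101 102 101 102
 100]
172 [101 102 101 102 100 102 101 104  99 101 101 102 100  84  84  94  98 101
 103 106 108 109 109 108 111 113 110 111 110 108 105 102  99  96  90  84
  79  77  72  64  74  97  98 102 100 101  99 101 102 100 100 100 102 100
 101]
180 [103 102 101 102 101 102 101 103 100 102 101 103 101 101 100 101  99 102
  97  45  49  46  52  51  51  51  50  50  50  46  47  46  45  46  59  82
 100 101 102 101 102  99 102 102 101 102 102 101 100 102 101 101 102 102
 103]
[143 143 143 142 141 128 108  86  67  72  75  77  69  52  57  67  78  78
  76  76  75  77  76  75  76  75  75  74  77  93 111 111 113 110 112 111
 111 111 112 111 113 112 112 112 112 111 111 110 112 113 112 113  98  68
  50  50  50  51  49  48  63  99 101 102 102 103 100 103 102 101 102 102
 101 102 100]
[139 139 139 139 139 138 120 100  75  63  71  71  70  62  50  57  69  73
  73  72  72  71  72  70  73  70  71  70  72  71  73  73  71  71  72  72
  69  70  71  74  85  86  87 104 105 107 107 106 104 107 106  99  79  50
  48  49  47  63  64  63  80  96 101 101 101 102 101 102 101 101 103 101
 102 102 100]
```

View pics/w1a.png

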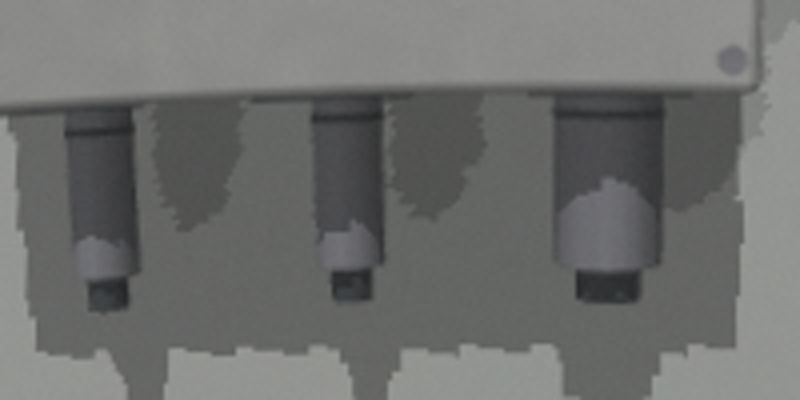

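```bash
python3 - <<'E'
from h import *
T=np.load('pics/w1.npy')
o=lambda u,v,z:onz('wrist',(u,v),z,T)
for v in (150,172): 
    a,b=o(308,v,24),o(335.6,v,24);print(v,a,b,np.linalg.norm(a-b),(a+b)/2)
print('body end',o(321.8,177.5,26),'nut end',o(321.8,185.3,24))
print('slim end c',o(256.5,177.3,20),o(196,178.5,20),o(196,186.5,20))
# heater edge
for p in [(358,132),(152,137),(250,135)]: print('top edge',o(*p,54))
E
```

```text
150 [633.03 213.03  24.  ] [656.9  217.14  24.  ] 24.225254978185177 [644.97 215.09  24.  ]
172 [636.25 193.61  24.  ] [660.39 197.75  24.  ] 24.497573155723344 [648.32 195.68  24.  ]
body end [649.07 191.07  26.  ] nut end [650.38 183.77  24.  ]
slim end c [590.89 180.88  20.  ] [533.95 171.63  20.  ] [534.66 164.04  20.  ]
top edge [669.74 237.02  54.  ]
top edge [500.41 209.51  54.  ]
top edge [585.18 220.73  54.  ]
```

```bash
python3 -c "
from h import *
go((646.5,206.9,4),9.4)"
```

```text
1.45 move [205.19   6.72 -45.62] [0.14 0.12 0.01]
```

>>> drive_tool --rows '[10, 6.7, -45.6, 0.1, 0, 0, 50, 60, 6.7, -45.6, 0.1, 0, 0, 50, 110, 6.7, -45.6, 0.1, 0, 0, 50, 150, 6.7, -45.6, 0.1, 0, 0, 50, 180, 6.7, -45.6, 0.1, 0, 0, 50, 195, 6.7, -45.6, 0.1, 0, 0, 50, 205, 6.7, -45.6, 0.1, 0, 0, 50, 205, 6.7, -45.6, 0.1, 0, 0, 50]' --newtons 70

```text
clock: 2.45
eef_pos: [646.5, 207.1, 4.4]
tcp_rot: [-0.066, 1.569, -1.472]
contact_force: [0.7, 0.1, 0.4]
opening: 0.497
```

```bash
python3 -c "
from h import *
T,im=snap('w2'); print(T)
go((646.5,206.9,4),9.4)"
```

```text
[[  0.     0.99   0.16 646.49]
 [ -0.     0.16  -0.99 207.1 ]
 [ -1.    -0.     0.     4.37]
 [  0.     0.     0.     1.  ]]
2.5 move [ 0.96 -0.47  0.18] [ 0.05  0.11 -0.04]
```

View pics/w2.png

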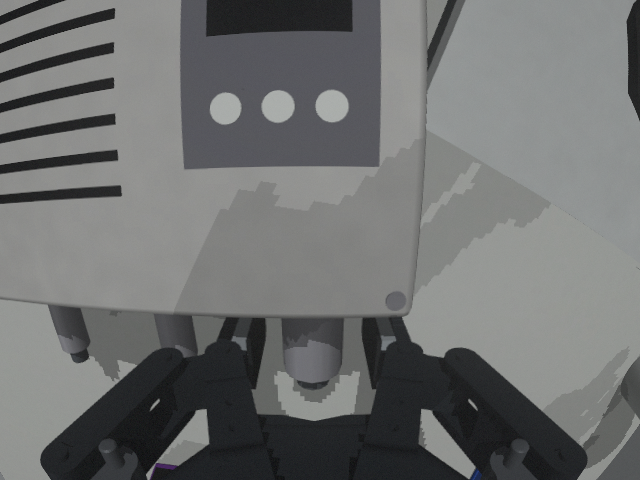

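The column sits between the fingers, centred at u≈313, with its nut at row 385. Next I'll close on it.

>>> drive_tool --rows '[0, 0, 0, 0, 0, 0, 20, 0, 0, 0, 0, 0, 0, 10, 0, 0, 0, 0, 0, 0, 10, 0, 0, 0, 0, 0, 0, 10, 0, 0, 0, 0, 0, 0, 10]' --newtons 70

```text
clock: 3.12
eef_pos: [647.6, 207.3, 6.0]
tcp_rot: [0.924, 1.568, -0.482]
contact_force: [-1.4, -0.2, 7.1]
opening: 0.254
```

>>> drive_tool --rows '[0, 0, 8, 0, 0, 0, 10, 0, 0, 20, 0, 0, 0, 10, 0, 0, 36, 0, 0, 0, 10, 0, 0, 52, 0, 0, 0, 10, 0, 0, 68, 0, 0, 0, 10, 0, 0, 84, 0, 0, 0, 10, 0, 0, 96, 0, 0, 0, 10, 0, 0, 100, 0, 0, 0, 10, 0, 0, 100, 0, 0, 0, 10]'

```text
clock: 4.25
eef_pos: [664.1, 108.4, 6.1]
tcp_rot: [0.902, 1.568, -0.504]
contact_force: [0.4, -0.4, -1.5]
opening: 0.26
```

```bash
python3 -c "
from h import *
T,im=snap('w3'); print(T)"
```

```text
[[  0.     0.99   0.16 664.09]
 [ -0.     0.16  -0.99 108.36]
 [ -1.     0.     0.     6.13]
 [  0.     0.     0.     1.  ]]
```

View pics/w3.png

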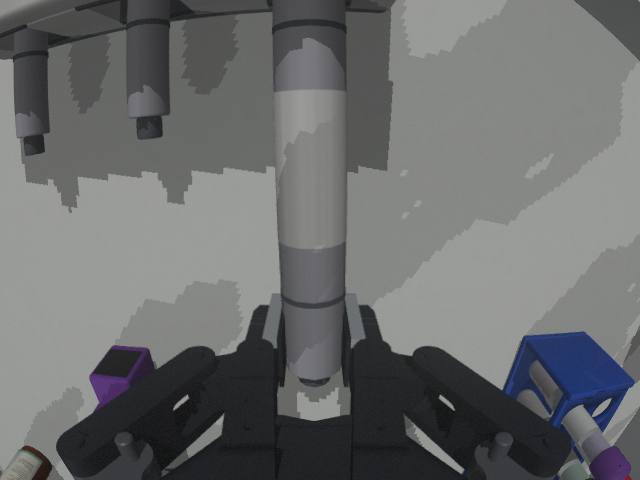

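```bash
python3 -c "
from h import *
for p in [(256,182),(301,178)]: print(onz('top',p,0))
for p in [(276,250),(300,212)]: print(onz('top',p,40))
for p in [(360,205),(424,200),(366,240),(418,240)]: print(onz('top',p,120))"
```

```text
[775.99 112.31   0.  ]
[791.37 -18.15   0.  ]
[573.64  40.5   40.  ]
[681.99 -21.74  40.  ]
[ 687.67 -182.69  120.  ]
[ 705.36 -348.58  120.  ]
[ 596.19 -199.71  120.  ]
[ 599.84 -333.01  120.  ]
```

>>> drive_tool --rows '[0, 0, 8, 0, 0, 0, 10, 0, 0, 22, 0, 0, 0, 10, 0, 0, 34, 0, 0, 0, 10, 0, 0, 40, 0, 0, 0, 10, 0, 0, 42, 0, 0, 0, 10, 0, 0, 42, 0, 0, 0, 10]'

```text
clock: 5.05
eef_pos: [670.9, 67.2, 6.2]
tcp_rot: [0.928, 1.568, -0.479]
contact_force: [0.7, -0.1, -2.1]
opening: 0.254
```

>>> drive_tool --rows '[-10, 0, 0, 0, 0, 0, 10, -30, 0, 0, 0, 0, 0, 10, -60, 0, 0, 0, 0, 0, 10, -100, 0, 0, 0, 0, 0, 10, -140, 0, 0, 0, 0, 0, 10, -180, 0, 0, 0, 0, 0, 10, -200, 0, 0, 0, 0, 0, 10, -200, 0, 0, 0, 0, 0, 10]'

```text
clock: 6.05
eef_pos: [671.2, 67.6, 208.2]
tcp_rot: [1.236, 1.565, -0.17]
contact_force: [0.8, 0.4, -2.5]
opening: 0.263
```

```bash
python3 -c "
from h import *
T,im=snap('w4'); 
s=grab_frame('side');cv2.imwrite('pics/s4.png',s[:,:,::-1])
print(r.sense()['contact_force'],r.sense()['wrist_torque'])
go((400,-378,210),2)"
```

```text
[ 0.02 -0.83 -3.41] [-0.16 -0.03  0.02]
6.15 move [  -4.53 -339.01  395.24] [ 7.43  0.09 -0.05]
```

View pics/w4.png

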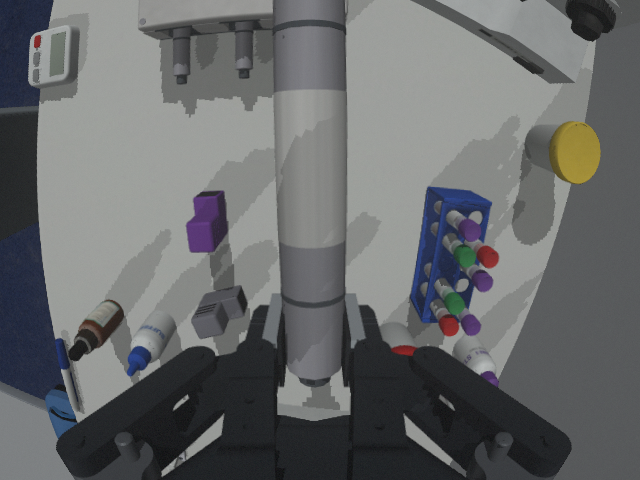

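View pics/s4.png

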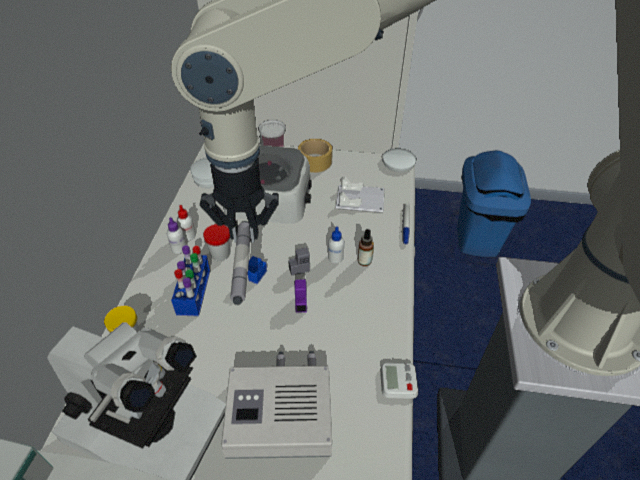

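The column is held level: it looks the same as before the lift, with its white band at rows 91–247. The two slim columns are still in their ports.

>>> drive_tool --rows '[-4, -20, 24, 2, 0, 0, 10, -4, -60, 70, 4, 0, 0, 10, -4, -100, 117, 6, 0, 0, 10, -4, -140, 163, 7.4, 0, 0, 10, -4, -180, 210, 7.4, 0, 0, 10, -4, -220, 256, 7.4, 0, 0, 10, -4, -260, 303, 7.4, 0, 0, 10, -4, -300, 350, 7.4, 0, 0, 10, -4, -328, 382, 7.4, 0, 0, 10, -4, -339, 395, 7.4, 0, 0, 10]'

```text
clock: 7.4
eef_pos: [397.9, -378.8, 207.7]
tcp_rot: [-1.9, 1.569, 2.845]
contact_force: [0.2, -0.1, -1.7]
opening: 0.262
```

```bash
python3 -c "
from h import *
print(r.sense()['qvel'])
T,im=snap('w5');print(T)"
```

```text
[-0.21  0.04 -0.06  0.02  0.02 -0.22]
[[  -0.      1.      0.03  397.95]
 [   0.      0.03   -1.   -378.82]
 [  -1.     -0.     -0.    207.71]
 [   0.      0.      0.      1.  ]]
```

View pics/w5.png

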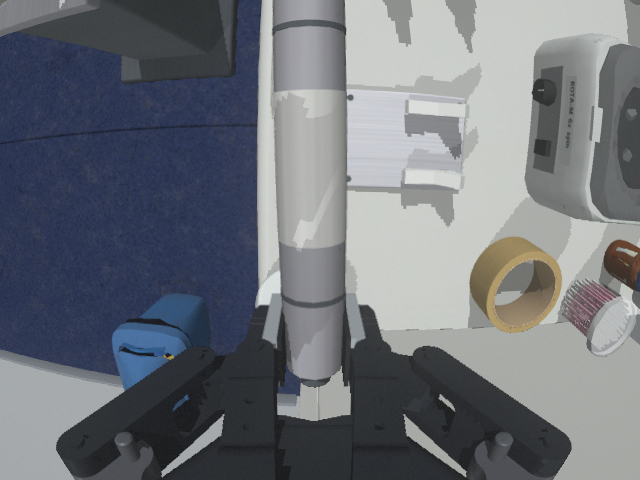

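```bash
python3 -c "
from h import *
T,im=snap('w6');print(r.sense()['qvel'],T)
c=im[75:215,335:495,::-1]
cv2.imwrite('pics/w6a.png',cv2.resize(c,None,fx=4,fy=4,interpolation=cv2.INTER_CUBIC))"
```

```text
[ 0.04 -0.01  0.    0.01  0.    0.03] [[  -0.      1.      0.03  397.87]
 [  -0.      0.03   -1.   -379.52]
 [  -1.     -0.      0.    207.91]
 [   0.      0.      0.      1.  ]]
```

View pics/w6a.png

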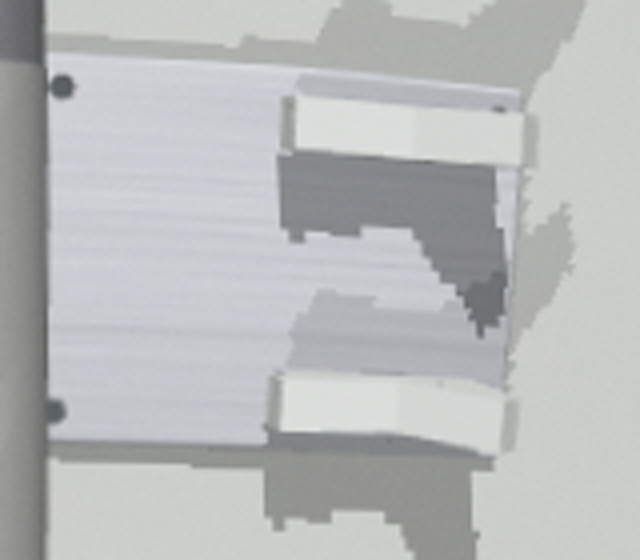

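```bash
python3 - <<'E'
from h import *
T=np.load('pics/w6.npy')
c=lambda x,y,z:onz('wrist',(335+x/4,75+y/4),z,T)[:2]
obs=[((519,90),6,(38,46)),((494,457),6,(38,-46)),((295,96),24,(-25,38)),((290,153),24,(-25,26)),((283,373),24,(-25,-26)),((281,433),24,(-25,-38)),((523,110),40,None)]
P=[];Q=[]
for uv,z,m in obs:
    w=c(*uv,z); print(w,m)
    if m: P.append(m);Q.append(w)
P=np.array(P,float);Q=np.array(Q)
pm,qm=P.mean(0),Q.mean(0);H=(P-pm).T@(Q-qm);U,S,V=np.linalg.svd(H);R=V.T@np.diag([1,np.linalg.det(V.T@U.T)])@U.T
print('yaw',np.degrees(np.arctan2(R[1,0],R[0,0])),'org',qm-R@pm);print(Q-((P-pm)@R.T+qm))
a,b=c(62,86,6),c(55,410,6);print(a,b,(a+b)/2)
e1,e2=c(50,52,6),c(519,90,6);print(np.degrees(np.arctan2(*(e2-e1)[::-1])))
# column axial center in tool frame from w4 white band
T4=np.load('pics/w4.npy');zc=T4[2,3]+20
for v in (91,247,302,380):
    for z in (zc+12,zc):
        print(v,z,np.linalg.inv(T4)@np.r_[onz('wrist',(312,v),z,T4),1])
E
```

```text
[ 538.73 -267.27] (38, 46)
[ 540.8  -358.03] (38, -46)
[ 477.96 -276.43] (-25, 38)
[ 477.54 -289.3 ] (-25, 26)
[ 479.48 -338.86] (-25, -26)
[ 480.21 -352.62] (-25, -38)
[ 525.82 -274.59] None
yaw 1.5708479322032953 org [ 503.12 -313.64]
[[-1.12 -0.65]
 [-1.57  0.55]
 [ 0.88 -0.08]
 [ 0.13 -0.96]
 [ 0.64  1.46]
 [ 1.04 -0.31]]
[ 428.05 -277.17] [ 430.05 -352.94] [ 429.05 -315.05]
1.0726470641724808
91 240.19700170187042 [-32.18  -0.24 -89.39   1.  ]
91 228.19700170187042 [-20.18  -0.28 -90.24   1.  ]
247 240.19700170187042 [-32.08  -0.26 -41.42   1.  ]
247 228.19700170187042 [-20.07  -0.31 -37.05   1.  ]
302 240.19700170187042 [-32.04  -0.28 -21.71   1.  ]
302 228.19700170187042 [-20.03  -0.33 -15.19   1.  ]
380 240.19700170187042 [-31.98  -0.33  12.75   1.  ]
380 228.19700170187042 [-19.96  -0.39  23.01   1.  ]
```

```bash
python3 -c "
from h import *
go((503.7,-378.5,50),1.5)"
```

```text
7.5 move [158.07 104.9    3.76] [0.42 0.   0.04]
```

>>> drive_tool --rows '[0, 30, 1, 0.2, 0, 0, 10, 0, 75, 3, 0.4, 0, 0, 10, 20, 105, 3.8, 0.4, 0, 0, 10, 60, 105, 3.8, 0.4, 0, 0, 10, 105, 105, 3.8, 0.4, 0, 0, 10, 140, 105, 3.8, 0.4, 0, 0, 10, 158, 105, 3.8, 0.4, 0, 0, 10, 158, 105, 3.8, 0.4, 0, 0, 10, 158, 105, 3.8, 0.4, 0, 0, 10]'

```text
clock: 8.62
eef_pos: [504.8, -378.8, 51.3]
tcp_rot: [0.644, 1.569, -0.9]
contact_force: [0.3, -0.3, -1.7]
opening: 0.256
```

```bash
python3 -c "
from h import *
T,im=snap('w7');print(r.sense()['contact_force'],T)
s=grab_frame('side');cv2.imwrite('pics/s7.png',cv2.resize(s[130:270,280:440,::-1],None,fx=4,fy=4,interpolation=cv2.INTER_CUBIC))
go((503.7,-378.5,15),1.5)"
```

```text
[ 0.05 -0.48 -1.66] [[   0.      1.      0.03  504.83]
 [  -0.      0.03   -1.   -378.78]
 [  -1.      0.      0.     51.3 ]
 [   0.      0.      0.      1.  ]]
8.725 move [36.65 -1.13 -0.66] [ 0.01  0.09 -0.08]
```

View pics/w7.png

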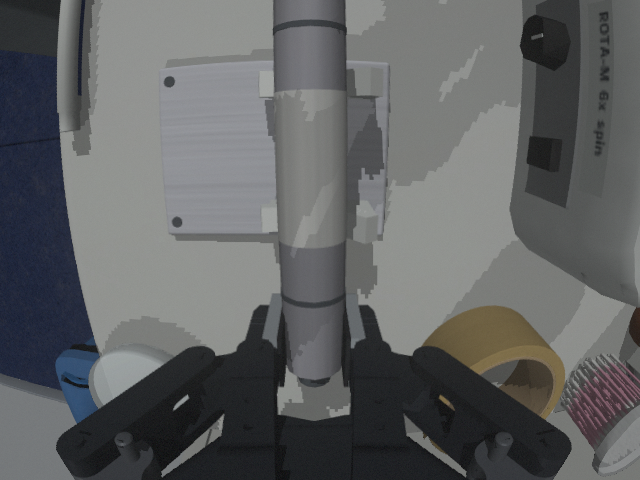

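View pics/s7.png

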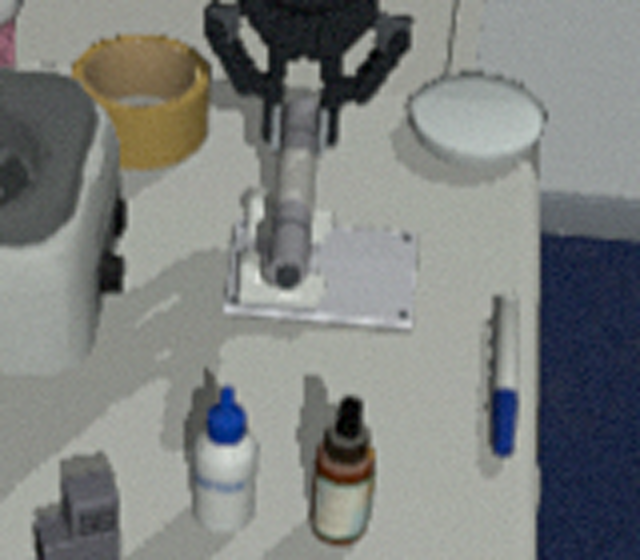

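```bash
python3 - <<'E'
from h import *
T=np.load('pics/w7.npy')
P=np.array([(-82,46),(-82,-46),(38,46),(38,-46)],float)
Q=np.array([onz('wrist',p,6,T)[:2] for p in [(160,68.5),(166,234.5),(390,63),(385,239)]])
print(Q)
pm,qm=P.mean(0),Q.mean(0);H=(P-pm).T@(Q-qm);U,S,V=np.linalg.svd(H);R=V.T@U.T
print('yaw',np.degrees(np.arctan2(R[1,0],R[0,0])),'org',qm-R@pm);print(Q-((P-pm)@R.T+qm))
for p in [(262,207),(262,231),(260,72),(260,96)]: print(onz('wrist',p,24,T))
print(onz('top',(455,257),0),onz('top',(437,245),0))
E
```

```text
[[ 422.33 -269.58]
 [ 421.91 -360.57]
 [ 540.25 -267.37]
 [ 543.26 -359.96]]
yaw 0.7250574208529456 org [ 503.93 -314.09]
[[ 0.97 -0.45]
 [-0.61  0.55]
 [-1.1   0.25]
 [ 0.75 -0.35]]
[ 479.7  -339.55   24.  ]
[ 479.54 -351.46   24.  ]
[ 478.38 -276.61   24.  ]
[ 478.6  -287.72   24.  ]
[ 572.52 -462.13    0.  ] [ 605.4  -411.55    0.  ]
```

>>> drive_tool --rows '[10, -1.3, 0, 0, 0, 0, 10, 20, -1.3, 0, 0, 0, 0, 10, 27, -1.3, 0, 0, 0, 0, 10, 31, -1.3, 0, 0, 0, 0, 10, 33, -1.3, 0, 0, 0, 0, 10, 34, -1.3, 0, 0, 0, 0, 10]'

```text
clock: 9.48
eef_pos: [503.6, -379.2, 17.6]
tcp_rot: [0.714, 1.569, -0.83]
contact_force: [-0.0, 0.4, -2.1]
opening: 0.257
```

>>> drive_tool --rows '[1, 0, 0, 0, 0, 0, 10, 2, 0, 0, 0, 0, 0, 10, 2.6, 0, 0, 0, 0, 0, 10, 2.6, 0, 0, 0, 0, 0, 10]'

```text
clock: 9.98
eef_pos: [503.7, -379.3, 15.1]
tcp_rot: [0.742, 1.569, -0.802]
contact_force: [0.2, -0.5, -1.0]
opening: 0.259
```

>>> drive_tool --rows '[0.5, 0, 0, 0, 0, 0, 10, 1, 0, 0, 0, 0, 0, 10, 1.2, 0, 0, 0, 0, 0, 10]'

```text
clock: 10.35
eef_pos: [503.8, -379.4, 14.1]
tcp_rot: [0.742, 1.568, -0.803]
contact_force: [-1.3, 0.2, 2.2]
opening: 0.253
```

>>> drive_tool --rows '[0.3, -0.3, 0, 0, 0, 0, 10, 0.5, -0.5, 0, 0, 0, 0, 10]'

```text
clock: 10.6
eef_pos: [503.7, -379.5, 13.9]
tcp_rot: [0.876, 1.568, -0.669]
contact_force: [2.0, 2.2, 3.7]
opening: 0.26
```

```bash
python3 -c "
from h import *
T,im=snap('w8');print(r.sense()['contact_force'],r.sense()['wrist_torque'],T)
s=grab_frame('side');cv2.imwrite('pics/s8.png',cv2.resize(s[130:230,310:430,::-1],None,fx=6,fy=6,interpolation=cv2.INTER_CUBIC))"
```

```text
[0.95 1.32 3.47] [ 0.29 -0.14  0.  ] [[   0.      1.      0.03  503.71]
 [  -0.      0.03   -1.   -379.5 ]
 [  -1.      0.      0.     13.9 ]
 [   0.      0.      0.      1.  ]]
```

View pics/s8.png

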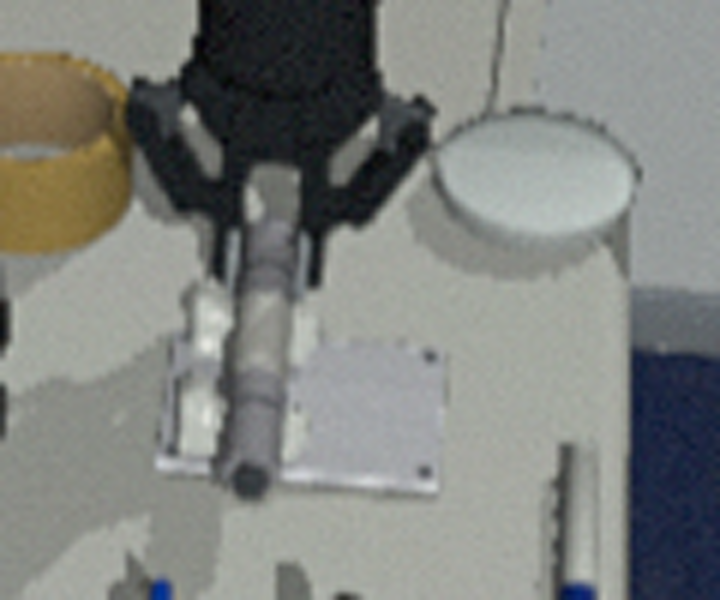

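View pics/w8.png

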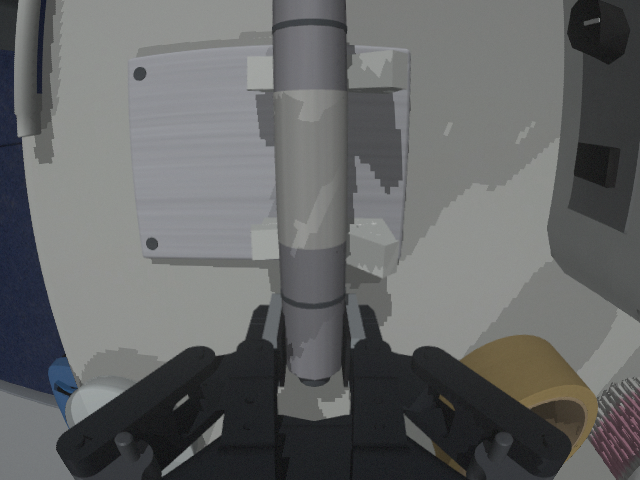

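The column is on both blocks, its white band symmetric between them, with light contact (about 5 N). I'll release it and go up.

>>> drive_tool --rows '[0, 0, 0, 0, 0, 0, 28, 0, 0, 0, 0, 0, 0, 32, 0, 0, 0, 0, 0, 0, 38, 0, 0, 0, 0, 0, 0, 45, 0, 0, 0, 0, 0, 0, 45]'

```text
clock: 11.32
eef_pos: [503.6, -379.5, 13.8]
tcp_rot: [0.849, 1.568, -0.695]
contact_force: [-0.6, -0.3, -0.4]
opening: 0.451
```

>>> drive_tool --rows '[-10, 0, 0, 0, 0, 0, 45, -30, 0, 0, 0, 0, 0, 45, -70, 0, 0, 0, 0, 0, 45, -120, 0, 0, 0, 0, 0, 45, -160, 0, 0, 0, 0, 0, 45, -170, 0, 0, 0, 0, 0, 45]'

```text
clock: 12.08
eef_pos: [504.7, -380.2, 188.6]
tcp_rot: [0.883, 1.561, -0.661]
contact_force: [0.4, -0.7, -0.1]
opening: 0.447
```

```bash
python3 -c "
from h import *
T,im=snap('w9');print(r.sense()['qvel'],T)
s=grab_frame('side');cv2.imwrite('pics/s9.png',cv2.resize(s[150:310,230:430,::-1],None,fx=4,fy=3.7,interpolation=cv2.INTER_CUBIC))"
```

```text
[-0.    0.04  0.03 -0.   -0.04  0.  ] [[   0.01    1.      0.03  504.68]
 [  -0.01    0.03   -1.   -380.25]
 [  -1.      0.01    0.01  188.55]
 [   0.      0.      0.      1.  ]]
```

View pics/s9.png

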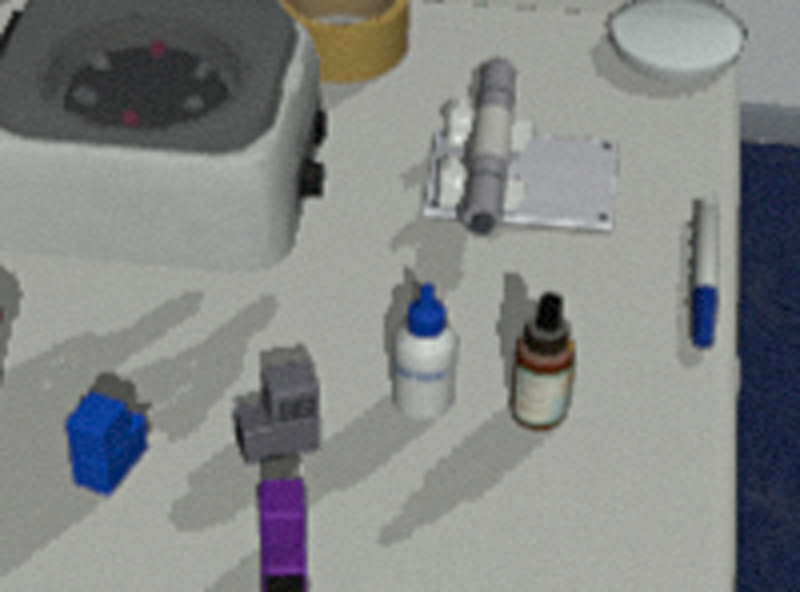

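View pics/w9.png

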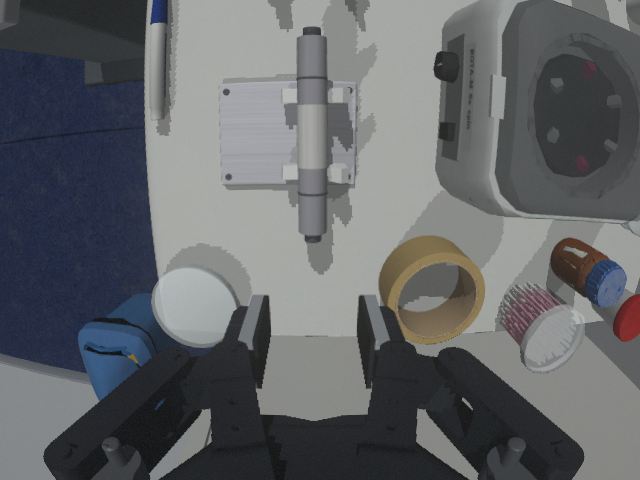

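```bash
python3 - <<'E'
from h import *
im=cv2.imread('pics/w9.png')
cv2.imwrite('pics/w9a.png',cv2.resize(im[20:250,210:370],None,fx=3.4,fy=2.6,interpolation=cv2.INTER_CUBIC))
g=cv2.cvtColor(im,cv2.COLOR_BGR2GRAY)
for v in (45,70,130,200,225): print(v,g[v,290:336])
print(g[20:50,313]);print(g[220:250,313]); print(g[95:112,313],g[155:180,313])
E
```

```text
45 [167 167 168 167 168 169 144 101  97 105 112 114 117 118 120 125 128 129
 130 125 126 125 126 126 127 125 124 119 118 111 109 103  97  92  86  78
  85 131 140 142 140 142 142 140 141 141]
70 [168 169 168 169 169 168 149 103 100 107 112 115 116 119 124 127 128 128
 127 128 127 127 127 125 126 124 123 119 118 110 109 104  99  92  86  79
  90 121 140 140 141 141 143 139 141 142]
130 [165 164 166 167 166 164 146 132 138 144 149 153 157 165 164 163 163 163
 164 166 168 166 164 160 159 155 152 146 144 142 137 132 128 120 112 105
  95  86  91  93  93  91  92  94  94  91]
200 [121 121 122 121 121 122 121 120 108 106 112 116 120 122 122 125 127 127
 129 130 126 126 124 124 122 122 118 115 113 109 103  97  95  88  79  74
  87 111 121 121 121 119 108  95 106 117]
225 [169 168 167 169 166 168 168 166 140 115 111 117 120 123 123 124 126 127
 128 126 126 125 125 123 123 120 117 114 110 106 102  97  93  88  80  71
  84 108 121 121 121 126 168 168 166 166]
[169 168 168 168 169 167 120  75  73  69  68  66  65  64  87 122 125 126
 127 127 125 125 126 128 125 126 125 128 126 128]
[122 125 122 125 123 123 122 123 122 121 122 121 122 122 123 100  73  63
  65  75  75  73  75 114 121 121 122 122 123 120]
[126 127 127 124 127 124 126 126 125 141 159 157 158 159 159 162 160] [163 159 162 163 160 160 161 161 160 161 161 162 162 153 136 125 123 123
 123 123 125 124 126 124 125]
```

View pics/w9a.png

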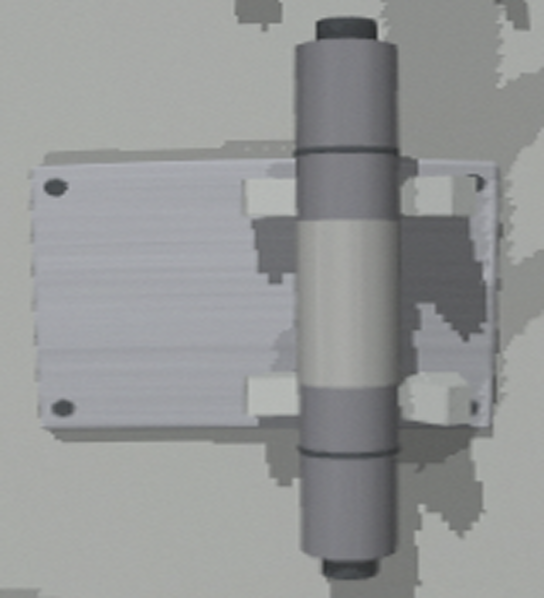

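```bash
python3 - <<'E'
from h import *
T=np.load('pics/w9.npy')
o=lambda u,v,z:onz('wrist',(u,v),z,T)[:2]
a=(o(296.4,45,32)+o(326.3,45,32))/2; b=(o(298.2,225,32)+o(326.3,225,32))/2
print('axis',a,b,'yaw',np.degrees(np.arctan2((a-b)[1],(a-b)[0]))-90, 'dia',np.linalg.norm(o(297,130,32)-o(326.5,130,32)))
# ends: band edges on top z=44
e=(o(312,104.5,44),o(313,169.2,44));print('band',e,(e[0]+e[1])/2)
e=(o(312,34.2,34),o(313,235.3,34));print('body',e,(e[0]+e[1])/2, np.linalg.norm(e[0]-e[1]))
c=lambda x,y:o(210+x/3.4,20+y/2.6,6)
P=np.array([(-82,46),(-82,-46),(38,46),(38,-46)],float)
Q=np.array([c(32,167),c(40,425),c(498,163),c(491,430)]);print(Q)
pm,qm=P.mean(0),Q.mean(0);H=(P-pm).T@(Q-qm);U,S,V=np.linalg.svd(H);R=V.T@U.T
print('yaw',np.degrees(np.arctan2(R[1,0],R[0,0])),'org',qm-R@pm)
E
```

```text
axis [ 500.73 -240.8 ] [ 505.32 -388.72] yaw 1.7782004955677166 dia 23.390279488932784
band (array([ 502.49, -289.66]), array([ 504.58, -339.8 ])) [ 503.53 -314.73]
body (array([ 501.  , -232.27]), array([ 506.16, -397.16])) [ 503.58 -314.72] 164.9635293809832
[[ 421.77 -270.17]
 [ 423.11 -359.22]
 [ 540.11 -267.83]
 [ 542.2  -358.76]]
yaw 0.826938921595594 org [ 503.8  -313.68]
```

```bash
python3 -c "
from h import *
go((551,-69,210),-66)"
```

```text
12.175 move [ -25.11   55.52 -309.1 ] [67.51  0.04 -0.37]
```

>>> drive_tool --rows '[-20, 5, -30, 8, 0, 0, 45, -25, 15, -80, 18, 0, 0, 45, -25, 25, -130, 28, 0, 0, 45, -25, 35, -180, 38, 0, 0, 45, -25, 45, -230, 48, 0, 0, 0, -25, 52, -270, 58, 0, 0, 55, -25, 55.5, -300, 66, 0, 0, 55, -25, 55.5, -309, 67.5, 0, -0.4, 55, -25, 55.5, -309, 67.5, 0, -0.4, 55]'

```text
clock: 13.3
eef_pos: [550.2, -68.4, 208.5]
tcp_rot: [-0.406, 1.568, -3.127]
contact_force: [1.1, 0.2, -0.3]
opening: 0.549
```

```bash
python3 -c "
from h import *
T,im=snap('w10');print(r.sense()['qvel'],T,r.sense()['clock'])"
```

```text
[-0.02 -0.01 -0.01 -0.    0.   -0.01] [[ -0.     0.41  -0.91 550.17]
 [ -0.    -0.91  -0.41 -68.37]
 [ -1.    -0.     0.   208.52]
 [  0.     0.     0.     1.  ]] 13.35
```

View pics/w10.png

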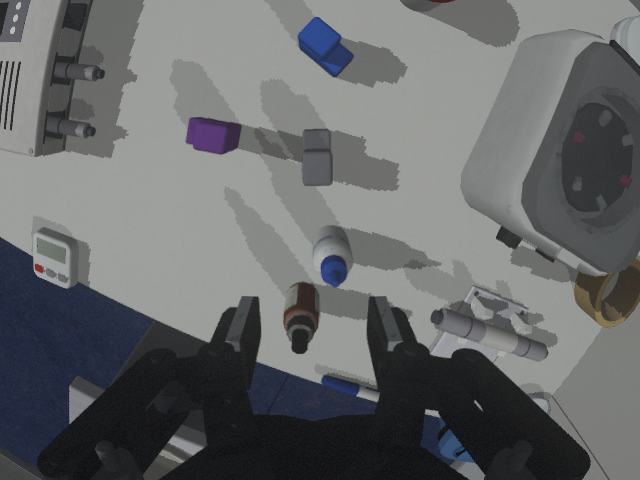

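```bash
python3 - <<'E'
from h import *
im=cv2.imread('pics/w10.png')
cv2.imwrite('pics/w10a.png',cv2.resize(im[120:195,280:355],None,fx=8,fy=8,interpolation=cv2.INTER_CUBIC))
E
```

```text
(no output)
```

View pics/w10a.png

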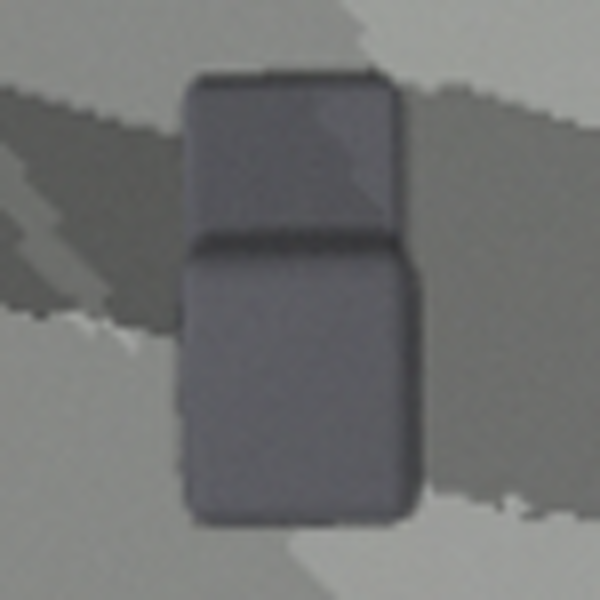

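```bash
python3 - <<'E'
from h import *
T=np.load('pics/w10.npy')
c=lambda x,y,z:onz('wrist',(279.5+x/8,119.5+y/8),z,T)[:2]
f=[c(185,250,58),c(412,250,58),c(185,522,58),c(415,522,58)]
n=[c(184,78,30),c(404,78,30)]
print(f,n)
print('w',np.linalg.norm(f[0]-f[1]),np.linalg.norm(f[2]-f[3]),'len',np.linalg.norm((f[0]+f[1]-f[2]-f[3])/2),'nosew',np.linalg.norm(n[0]-n[1]))
fm=(f[0]+f[1])/2;bm=(f[2]+f[3])/2;nm=(n[0]+n[1])/2
for a,b in((fm,bm),(nm,bm),(nm,fm)): print(np.linalg.norm(a-b),np.degrees(np.arctan2(*(a-b)[::-1])))
e=n[0]-n[1];print(np.degrees(np.arctan2(e[1],e[0]))-90)
e=f[0]-f[1];print(np.degrees(np.arctan2(e[1],e[0]))-90);e=f[2]-f[3];print(np.degrees(np.arctan2(e[1],e[0]))-90)
print('nose',nm,'fincentre',(fm+bm)/2)
E
```

```text
[array([597.45, -38.5 ]), array([606.58, -58.79]), array([572.45, -49.52]), array([581.86, -70.47])] [array([611.75, -31.16]), array([621.35, -52.51])]
w 22.249817884917203 22.96605040609924 len 27.33009301798419 nosew 23.41818027150595
27.33009301798424 24.53819545798658
43.37888649979731 24.751008109739136
16.0493030348021 25.113404842001557
24.206359823636006
24.20685822756822
24.183732995607713
nose [616.55 -41.84] fincentre [589.59 -54.32]
```

```bash
python3 -c "
from h import *
go((589.4,-54.3,24),-65.6)"
```

```text
13.35 move [184.62   2.74 -42.17] [-0.31  0.15  0.05]
```

>>> drive_tool --rows '[10, 2.7, -42.2, -0.3, 0, 0, 55, 60, 2.7, -42.2, -0.3, 0, 0, 55, 105, 2.7, -42.2, -0.3, 0, 0, 55, 145, 2.7, -42.2, -0.3, 0, 0, 55, 170, 2.7, -42.2, -0.3, 0, 0, 55, 182, 2.7, -42.2, -0.3, 0, 0, 55, 184.5, 2.7, -42.2, -0.3, 0, 0, 55, 184.5, 2.7, -42.2, -0.3, 0, 0, 55]'

```text
clock: 14.35
eef_pos: [590.0, -54.5, 24.9]
tcp_rot: [-0.151, 1.569, -2.867]
contact_force: [-1.0, 0.7, -0.4]
opening: 0.55
```

```bash
python3 -c "
from h import *
T,im=snap('w11');print(r.sense()['contact_force'],T)
go((589.4,-54.3,24),-65.6)"
```

```text
[0.35 0.4  0.65] [[ -0.     0.41  -0.91 590.02]
 [ -0.    -0.91  -0.41 -54.55]
 [ -1.    -0.     0.    24.86]
 [  0.     0.     0.     1.  ]]
14.4 move [ 1.14 -0.49  0.64] [-0.02  0.07  0.  ]
```

View pics/w11.png

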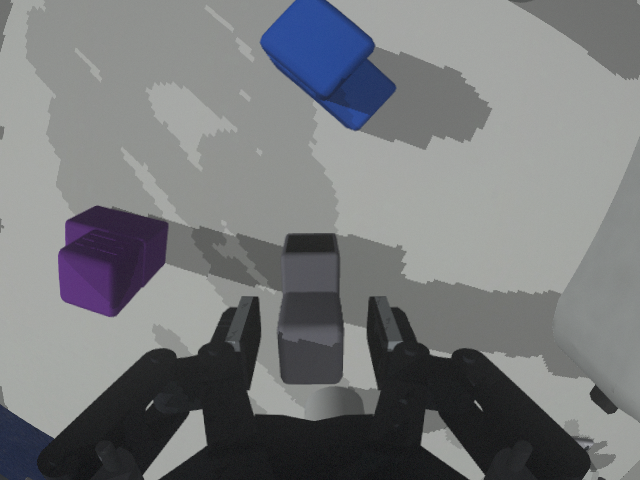

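>>> drive_tool --rows '[0, -0.5, 0, 0, 0, 0, 30, 0, -0.5, 0, 0, 0, 0, 15, 0, -0.5, 0, 0, 0, 0, 15, 0, -0.5, 0, 0, 0, 0, 15, 0, -0.5, 0, 0, 0, 0, 15]' --newtons 50

```text
clock: 15.02
eef_pos: [590.7, -54.0, 26.2]
tcp_rot: [1.78, 1.57, -0.936]
contact_force: [-1.5, 0.4, 6.8]
opening: 0.27
```

>>> drive_tool --rows '[-8, 0, 0, 0, 0, 0, 15, -25, 0, 0, 0, 0, 0, 15, -60, 0, 0, 0, 0, 0, 15, -110, 0, 0, 0, 0, 0, 15, -160, 0, 0, 0, 0, 0, 15, -185, 0, 0, 0, 0, 0, 15, -185, 0, 0, 0, 0, 0, 15]'

```text
clock: 15.9
eef_pos: [591.9, -54.0, 214.4]
tcp_rot: [2.516, 1.565, -0.2]
contact_force: [-0.3, 0.9, -1.8]
opening: 0.276
```

```bash
python3 -c "
from h import *
T,im=snap('w12');print(r.sense()['contact_force'],r.sense()['opening'],T)
cv2.imwrite('pics/w12a.png',cv2.resize(im[220:400,240:390,::-1],None,fx=3.3,fy=3.3,interpolation=cv2.INTER_CUBIC))"
```

```text
[-0.26 -0.11 -1.47] 0.273530899209819 [[  0.01   0.41  -0.91 591.88]
 [ -0.    -0.91  -0.41 -54.03]
 [ -1.     0.    -0.   214.36]
 [  0.     0.     0.     1.  ]]
```

View pics/w12a.png

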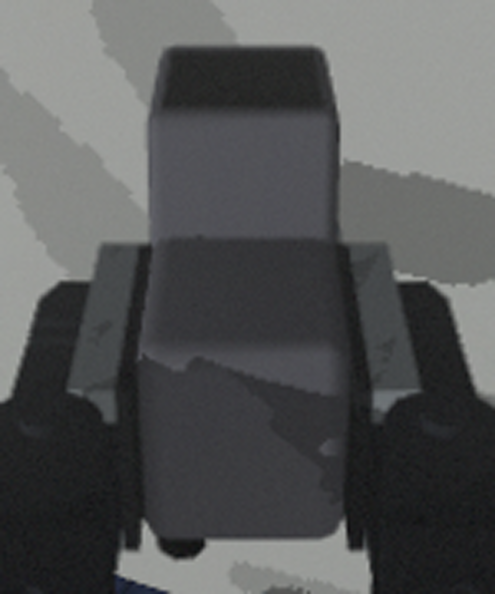

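```bash
python3 -c "
from h import *
T=np.load('pics/w12.npy')
for v,z in ((253.9,3.8),(292.5,31.8)): print(np.linalg.inv(T)@np.r_[onz('wrist',(313,v),T[2,3]+z,T),1])
go((454,-315,110),-88.6)"
```

```text
[ -3.67   0.49 -28.7    1.  ]
[-31.68   0.51 -25.67   1.  ]
15.95 move [102.2  181.06 232.6 ] [22.99 -0.13 -0.08]
```

>>> drive_tool --rows '[0, 18, 24, 4, 0, 0, 15, 0, 45, 58, 9, 0, 0, 15, 0, 75, 97, 14, 0, 0, 15, 0, 110, 141, 19, 0, 0, 15, 0, 145, 186, 23, 0, 0, 15, 10, 170, 219, 23, 0, 0, 15, 40, 181, 232.6, 23, 0, 0, 15, 75, 181, 232.6, 23, 0, 0, 15, 102, 181, 232.6, 23, 0, 0, 15, 102, 181, 232.6, 23, 0, 0, 15]'

```text
clock: 17.2
eef_pos: [451.6, -313.4, 107.1]
tcp_rot: [-0.826, 1.567, 2.34]
contact_force: [-0.2, -0.5, -1.3]
opening: 0.274
```

```bash
python3 -c "
from h import *
T,im=snap('w13');print(r.sense()['contact_force'],T, r.sense()['clock'])
go((458,-315.1,60),-88.6)"
```

```text
[ 0.42  0.48 -0.12] [[  -0.      0.02   -1.    451.63]
 [   0.     -1.     -0.02 -313.38]
 [  -1.     -0.      0.    107.14]
 [   0.      0.      0.      1.  ]] 17.25
17.25 move [48.77  1.2  -5.21] [-0.    0.03  0.08]
```

View pics/w13.png

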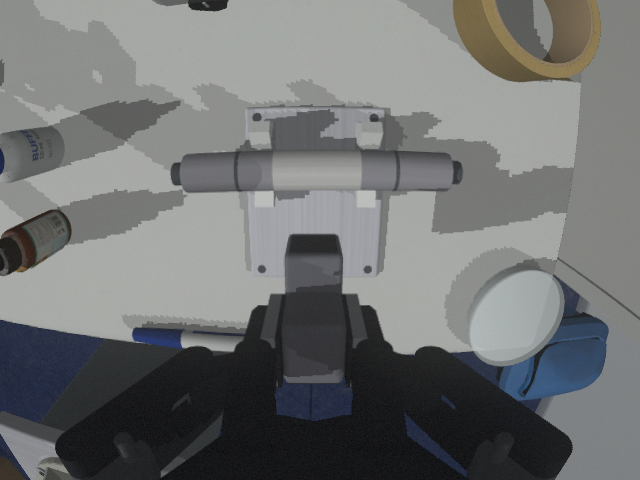

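```bash
python3 - <<'E'
from h import *
T=np.load('pics/w13.npy')
im=cv2.imread('pics/w13.png');g=cv2.cvtColor(im,cv2.COLOR_BGR2GRAY).astype(int)
pts=[]
for u in (200,220,285,300,320,340,355,415,430,442):
    c=g[140:215,u];d=np.abs(np.diff(c)); 
    top=140+np.argmax(d[:25]); bot=140+35+np.argmax(d[35:62]); print(u,top,bot,c[8:60:3] if u in(220,) else '')
    a=onz('wrist',(u,top+.5),32,T);b=onz('wrist',(u,bot+.5),32,T); pts.append((a+b)[:2]/2); print(pts[-1],np.linalg.norm(a-b))
p=np.array(pts);k=np.polyfit(p[:,1],p[:,0],1);print('yaw',np.degrees(np.arctan(-k[0])),'x at -314',np.polyval(k,-314))
print([onz('wrist',q,32,T)[:2] for q in ((172,173),(462,172))])
E
```

```text
200 152 192 
[ 500.74 -243.65] 24.748603259170455
220 151 191 [141 144  77  85  98 103 110 113 112 113 112 111 105  99  85 168 170 171]
[ 501.26 -256.4 ] 24.469732735259615
285 152 198 
[ 499.02 -295.84] 27.689646505676745
300 151 197 
[ 499.79 -304.71] 27.620579896037082
320 148 189 
[ 503.4  -316.42] 24.490025949328164
340 150 192 
[ 502.25 -328.25] 25.174054525007193
355 151 190 
[ 502.89 -337.13] 23.417470465746117
415 150 190 
[ 504.95 -373.71] 24.506308409429163
430 151 190 
[ 505.23 -383.31] 24.09519991888771
442 152 187 
[ 506.37 -391.06] 21.759820633433986
yaw 2.2909402996784913 x at -314 502.22709723204207
[array([ 500.81, -225.17]), array([ 506.13, -404.55])]
```

>>> drive_tool --rows '[8, 1.2, -5.2, -0.2, 0, 0, 15, 22, 1.2, -5.2, -0.2, 0, 0, 15, 38, 1.2, -5.2, -0.2, 0, 0, 15, 52, 1.2, -5.2, -0.2, 0, 0, 15, 62, 1.2, -5.2, -0.2, 0, 0, 15, 67, 1.2, -5.2, -0.2, 0, 0, 15, 68, 1.2, -5.2, -0.2, 0, 0, 15]'

```text
clock: 18.12
eef_pos: [457.9, -315.1, 40.5]
tcp_rot: [-1.083, 1.569, 2.087]
contact_force: [-0.3, -0.1, -1.2]
opening: 0.276
```

```bash
python3 -c "
from h import *
T,im=snap('w14');print(r.sense()['contact_force'],T, r.sense()['clock'])
go((458,-315.1,32.2),-88.4)"
```

```text
[-0.08  0.5  -0.95] [[  -0.      0.03   -1.    457.93]
 [   0.     -1.     -0.03 -315.06]
 [  -1.     -0.      0.     40.51]
 [   0.      0.      0.      1.  ]] 18.175
18.175 move [ 8.5  -0.04  0.04] [-0.01  0.03  0.08]
```

View pics/w14.png

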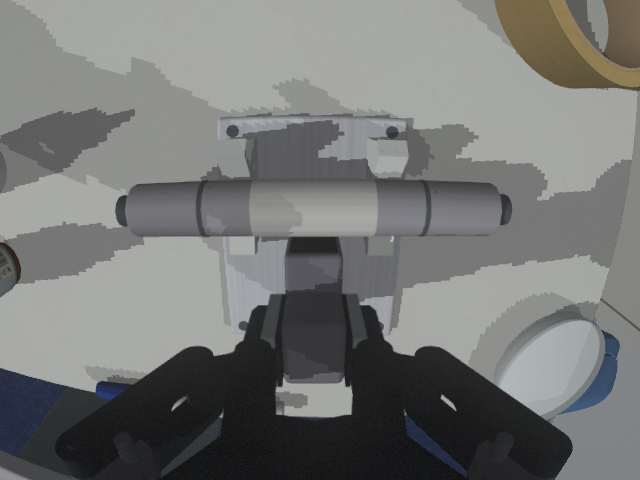

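>>> drive_tool --rows '[3, 0, 0, 0, 0, 0, 15, 5, 0, 0, 0, 0, 0, 15, 6.5, 0, 0, 0, 0, 0, 15, 7.5, 0, 0, 0, 0, 0, 15, 7.5, 0, 0, 0, 0, 0, 15]'

```text
clock: 18.8
eef_pos: [458.0, -315.1, 33.2]
tcp_rot: [-1.171, 1.569, 1.998]
contact_force: [-0.3, 0.3, -2.0]
opening: 0.276
```

>>> drive_tool --rows '[0.4, 0, 0, 0, 0, 0, 15, 0.8, 0, 0, 0, 0, 0, 15, 1.2, 0, 0, 0, 0, 0, 15]'

```text
clock: 19.18
eef_pos: [458.0, -315.1, 32.2]
tcp_rot: [-1.18, 1.569, 1.989]
contact_force: [-1.8, -0.0, 5.4]
opening: 0.273
```

>>> drive_tool --rows '[-0.2, 0, -1, 0, 0, 0, 15, -0.2, 0, -2, 0, 0, 0, 15, -0.2, 0, -2.6, 0, 0, 0, 15, -0.2, 0, -3, 0, 0, 0, 15]'

```text
clock: 19.68
eef_pos: [461.1, -315.0, 32.3]
tcp_rot: [-1.138, 1.569, 2.031]
contact_force: [-0.5, 0.7, -1.5]
opening: 0.276
```

>>> drive_tool --rows '[0, 0, -0.4, 0, 0, 0, 15, 0, 0, -0.8, 0, 0, 0, 15]'

```text
clock: 19.92
eef_pos: [461.9, -315.0, 32.3]
tcp_rot: [-1.138, 1.569, 2.031]
contact_force: [-0.4, -0.1, -1.4]
opening: 0.273
```

>>> drive_tool --rows '[0, 0, -0.3, 0, 0, 0, 15, 0, 0, -0.6, 0, 0, 0, 15]'

```text
clock: 20.18
eef_pos: [462.5, -315.0, 32.3]
tcp_rot: [-1.131, 1.569, 2.039]
contact_force: [0.4, -0.4, -2.1]
opening: 0.277
```

```bash
python3 -c "
from h import *
T,im=snap('w15');print(r.sense()['contact_force'],r.sense()['eef_pos'])
cv2.imwrite('pics/w15a.png',cv2.resize(im[190:340,210:410,::-1],None,fx=4,fy=4,interpolation=cv2.INTER_CUBIC))"
```

```text
[-0.1  -0.59 -0.49] [ 462.53 -314.99   32.29]
```

View pics/w15a.png

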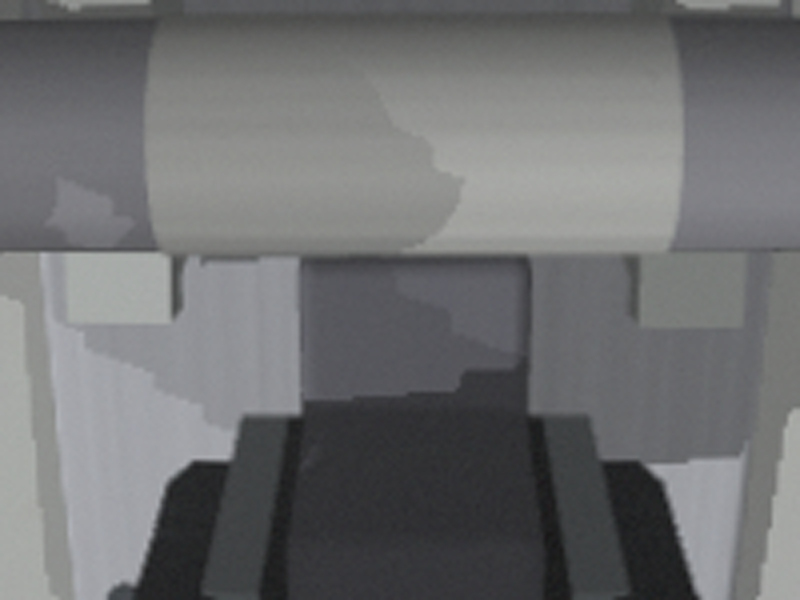

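>>> drive_tool --rows '[0, 0, -0.3, 0, 0, 0, 15, 0, 0, -0.6, 0, 0, 0, 15]'

```text
clock: 20.48
eef_pos: [462.8, -314.9, 32.2]
tcp_rot: [-0.956, 1.569, 2.214]
contact_force: [-1.9, 1.0, 0.3]
opening: 0.271
```

>>> drive_tool --rows '[0, 0, -0.2, 0, 0, 0, 15, 0, 0, -0.4, 0, 0, 0, 15]'

```text
clock: 20.72
eef_pos: [463.0, -314.8, 32.3]
tcp_rot: [-0.851, 1.568, 2.319]
contact_force: [-2.7, 0.2, 1.9]
opening: 0.269
```

>>> drive_tool --rows '[0.2, 0, -0.3, 0, 0, 0, 15, 0.3, 0, -0.4, 0, 0, 0, 15]'

```text
clock: 20.98
eef_pos: [463.0, -314.8, 32.2]
tcp_rot: [-0.706, 1.568, 2.464]
contact_force: [-6.0, 0.1, 6.6]
opening: 0.272
```

Firm contact, about −6 N against the column. Now I'll release in place.

>>> drive_tool --rows '[0, 0, 0, 0, 0, 0, 29, 0, 0, 0, 0, 0, 0, 32, 0, 0, 0, 0, 0, 0, 38, 0, 0, 0, 0, 0, 0, 45, 0, 0, 0, 0, 0, 0, 50]'

```text
clock: 21.6
eef_pos: [463.0, -314.8, 32.2]
tcp_rot: [-0.712, 1.568, 2.458]
contact_force: [0.2, -0.1, -0.3]
opening: 0.496
```

```bash
python3 -c "
from h import *
T,im=snap('w16');print(r.sense()['contact_force'],r.sense()['eef_pos'])
cv2.imwrite('pics/w16a.png',cv2.resize(im[190:390,210:410,::-1],None,fx=3,fy=3,interpolation=cv2.INTER_CUBIC))"
```

```text
[ 0.05 -0.65  0.04] [ 463.05 -314.77   32.21]
```

View pics/w16a.png

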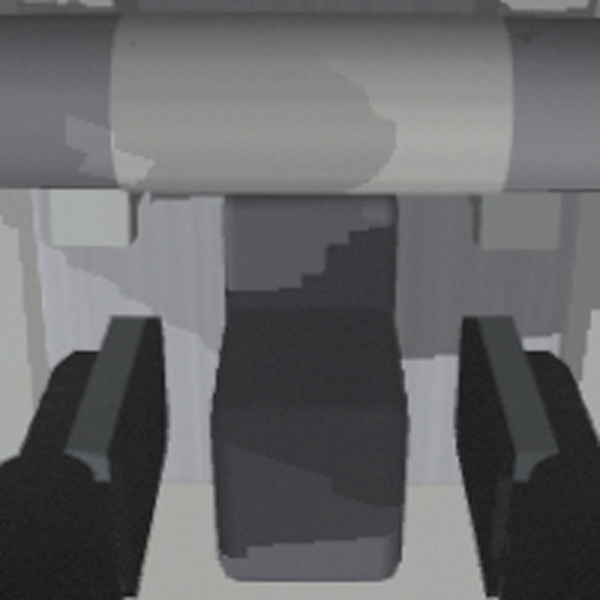

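The chock is free of the pads and its nose sits against the column. I'll go straight up and take a final look.

>>> drive_tool --rows '[-10, 0, 0, 0, 0, 0, 50, -30, 0, 0, 0, 0, 0, 50, -70, 0, 0, 0, 0, 0, 50, -120, 0, 0, 0, 0, 0, 50, -150, 0, 10, 0, 0, 0, 50, -160, 0, 30, 0, 0, 0, 50, -160, 0, 40, 0, 0, 0, 50, -160, 0, 40, 0, 0, 0, 50]'

```text
clock: 22.65
eef_pos: [421.8, -315.7, 191.1]
tcp_rot: [-0.701, 1.565, 2.467]
contact_force: [0.9, -0.5, 0.2]
opening: 0.502
```

```bash
python3 -c "
from h import *
T,im=snap('w17');print(T)
cv2.imwrite('pics/w17a.png',cv2.resize(im[80:280,150:470,::-1],None,fx=2.5,fy=2.5,interpolation=cv2.INTER_CUBIC))
s=grab_frame('side');cv2.imwrite('pics/s17.png',s[:,:,::-1])"
```

```text
[[  -0.      0.03   -1.    421.85]
 [   0.     -1.     -0.03 -315.75]
 [  -1.     -0.      0.    191.1 ]
 [   0.      0.      0.      1.  ]]
```

View pics/w17a.png

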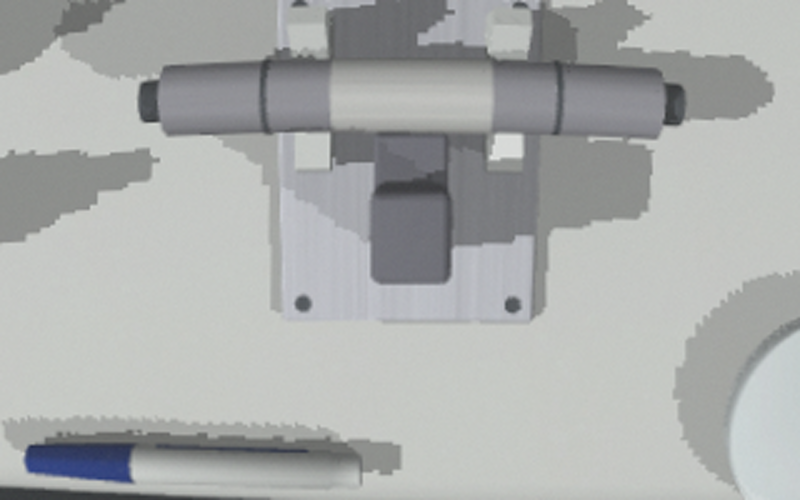

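View pics/s17.png

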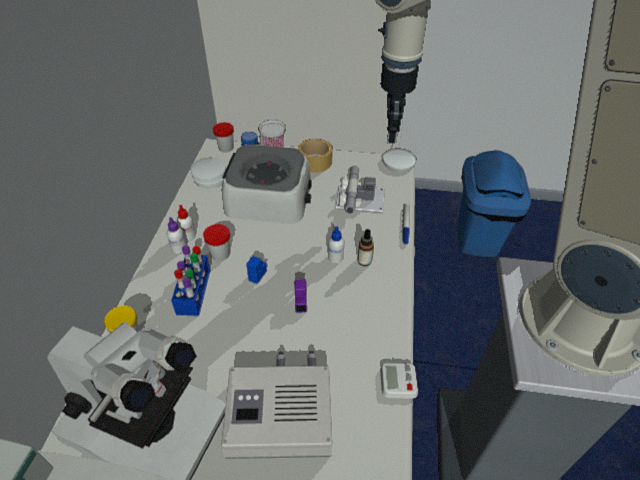

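```bash
python3 - <<'E'
from h import *
T=np.load('pics/w17.npy')
o=lambda x,y,z:onz('wrist',(149.5+x/2.5,79.5+y/2.5),z,T)[:2]
l=(o(190,68,32)+o(190,134,32))/2; r_=(o(630,68,32)+o(630,136,32))/2
print(l,r_,'yaw',np.degrees(np.arctan2(*(l-r_)[::-1]))-90)
print('mid',(o(140,102,32)+o(686,104,32))/2)
a,b=o(372,281,64),o(451,281,64); print('fin back',(a+b)/2, np.degrees(np.arctan2(*(a-b)[::-1]))-90)
a,b=o(372,190,64),o(451,190,64); print('fin front',(a+b)/2)
s=cv2.imread('pics/side0.png').astype(int)-cv2.imread('pics/s17.png');m=(np.abs(s).max(2)>45).astype(np.uint8)
n,_,st,_=cv2.connectedComponentsWithStats(m);print(st[(st[:,4]>12)])
E
```

```text
[ 501.37 -242.28] [ 504.96 -385.09] yaw 1.4369405190046223
mid [ 503.7  -314.69]
fin back [ 449.   -315.75] 1.6128808230992178
fin front [ 476.04 -315.  ]
[[     0      0    640    480 285709]
 [   376      0     26     11    193]
 [   420      0     11     19    111]
 [   563      0     35    198    633]
 [   603      0     37     75   2356]
 [   410      2     13     18    112]
 [   378      7     44    136   2202]
 [   402     17      8     44     49]
 [   554     78     86    186   6598]
 [   344    166     32     47    666]
 [   368    169     49    215   4660]
 [   592    175      6     14     17]
 [   288    243     22     32    454]
 [   598    248     42     32    724]
 [   499    257     20     18    248]
 [   572    266     68     54   2094]
 [   559    273      8     16     24]
 [   245    343     13      9     80]
 [   407    397      6     31     99]]
```

```bash
python3 -c "
from rig import sign_off
print(sign_off())"
```

```text
the job is handed in; nothing more can be done
None
```

I drew the thick column out of the heater's +x port, laid it in the cradle and released it. I then stood the grey chock on the base plate between the V-blocks, pushed its nose against the column with about 6 N, and let go. The job was handed in after about 23 s of the 58 s allowed.

**Column:** its middle measured within about 1 mm of the cradle's centre lengthwise. It lies at a yaw of about 1.4°, and it did not move visibly when I released the chock.

**Chock:** it stands on the plate, square to the column to within about 0.2°. Contact showed as a rising push-back force, and the measured nose position agrees to about 1 mm. It is roughly centred between the blocks.

**Rest of the bench:** in the last side picture both slim columns are still in their ports. The bottles, marker, timer, dish and both decoy chocks look unmoved. A picture difference against the start flagged the thick column's port, the chock's old spot, the cradle and the robot. It also flagged one large patch along the bench's front edge and a small one at the timer's edge. I took these two for arm shadows and did not check them further.

**Where readings disagreed:** the cradle's yaw came out between 0.7° and 1.6° across my fits. I aligned the chock between those fits and the column's measured direction (1.8° then), at about 1.6°.

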